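# Find the full mould by its weight and roll it into the drying bay

## Task

One of the three identical closed plaster moulds on the ware board still has its casting inside and is clearly heavier: find out which by lifting them, stand that one in the wooden crate on the roller track and let go, then push the crate along the rollers under the roof of the drying bay until it is fully home against the stop bar. Leave the other two moulds standing on the board; keep all moulds upright throughout, and do not push aside or knock over the two bottles and the bowl.

Things in the scene. Friction and masses are not known exactly. Their poses are not given: they have to be found in the camera images.
- mould_1: closed plaster mould, an upright square block 60 x 60 mm and 110 mm tall, off-white, with a thin seam, two dark rubber bands round its lower half (24 and 50 mm up) and a small dark pour hole in the top. All three moulds look alike; the two empty ones weigh about 0.23 to 0.31 kg, the one with the casting 0.54 to 0.61 kg. Origin: centre of its underside; x, y across the flat sides, z up
- mould_2: closed plaster mould, an upright square block 60 x 60 mm and 110 mm tall, off-white, with a thin seam, two dark rubber bands round its lower half (24 and 50 mm up) and a small dark pour hole in the top. All three moulds look alike; the two empty ones weigh about 0.23 to 0.31 kg, the one with the casting 0.54 to 0.61 kg. Origin: centre of its underside; x, y across the flat sides, z up
- mould_3: closed plaster mould, an upright square block 60 x 60 mm and 110 mm tall, off-white, with a thin seam, two dark rubber bands round its lower half (24 and 50 mm up) and a small dark pour hole in the top. All three moulds look alike; the two empty ones weigh about 0.23 to 0.31 kg, the one with the casting 0.54 to 0.61 kg. Origin: centre of its underside; x, y across the flat sides, z up
- board: plywood ware board fixed on the table, 170 mm (its x) by 420 mm (its y), 18 mm thick; the three moulds stand on it in a row along y, about 130 mm apart. Origin: centre of its underside
- crate: open wooden crate, 120 x 120 mm, 55 mm high, walls and floor 8 mm thick (inside 104 x 104 mm), about 0.4 kg, loose on the rollers. Origin: centre of its underside (40 mm above the table); z up, x along the track towards the bay
- track: fixed roller track: nine free-turning metal rollers across it, their tops 40 mm above the table, between two dark steel side rails (132 mm apart inside, tops 52 mm above the table) that guide the crate. Origin: at table height near its middle; its x axis runs along the track towards the bay, from x = -200 to +170 mm
- bay: fixed wooden bay over the track's far end, axes parallel to the track's. Origin: at table height under the crate's centre when home. Roof: x -80 to +100 mm, 230 mm wide, 200 to 214 mm above the table; 22 mm posts at y = +-100 mm, from x = -76 mm. Stop bar: face at x = +60 mm, 47 to 97 mm high. At home the crate's near wall is 20 mm inside the roof edge: push with a slanted tool
- bottle_1: white unfired bottle, 175 mm tall, 84 mm across the belly, narrow neck; a bystander. Origin: centre of its underside
- bottle_2: white unfired bottle, 175 mm tall, 84 mm across the belly, narrow neck; a bystander. Origin: centre of its underside
- bowl: terracotta bowl, 100 mm across, 50 mm high; a bystander. Origin: centre of its underside
Things that resemble listed ones, but are neither listed nor needed, are in the scene too. What is shaped like the mould_3 but green or orange is not meant.

How it is judged (in metres and radians):
On the way:
1. the heavy mould stands upright in the crate, let go (((x of mould_1 in the frame of crate between -0.03 and 0.03 m and y of mould_1 in the frame of crate between -0.03 and 0.03 m and z of mould_1 in the frame of crate between 0 and 0.02 m and angle between mould_1's own z axis and vertical below 0.1 rad and contact force between mould_1 and crate above 4.2 N and contact force between the fingers and mould_1 below 0.3 N) or (x of mould_2 in the frame of crate between -0.03 and 0.03 m and y of mould_2 in the frame of crate between -0.03 and 0.03 m and z of mould_2 in the frame of crate between 0 and 0.02 m and angle between mould_2's own z axis and vertical below 0.1 rad and contact force between mould_2 and crate above 4.2 N and contact force between the fingers and mould_2 below 0.3 N) or (x of mould_3 in the frame of crate between -0.03 and 0.03 m and y of mould_3 in the frame of crate between -0.03 and 0.03 m and z of mould_3 in the frame of crate between 0 and 0.02 m and angle between mould_3's own z axis and vertical below 0.1 rad and contact force between mould_3 and crate above 4.2 N and contact force between the fingers and mould_3 below 0.3 N))), for 0.2 s.
At the end, for the whole second after the job is handed in: the heavy mould (the one resting with more than 4.2 N on the crate floor) stands upright (within 0.1 rad) in the crate, let go; the crate is at rest within 5 mm of fully home against the stop bar; the other two moulds stand upright on the board (((x of mould_1 in the frame of crate between -0.03 and 0.03 m and y of mould_1 in the frame of crate between -0.03 and 0.03 m and z of mould_1 in the frame of crate between 0 and 0.02 m and angle between each of mould_1, mould_2, mould_3's own z axis and vertical below 0.1 rad and contact force between mould_1 and crate above 4.2 N and contact force between the fingers and mould_1 below 0.3 N and x of mould_2 in the frame of board between -0.085 and 0.085 m and y of mould_2 in the frame of board between -0.21 and 0.21 m and z of mould_2 in the frame of board between 0.012 and 0.025 m and x of mould_3 in the frame of board between -0.085 and 0.085 m and y of mould_3 in the frame of board between -0.21 and 0.21 m and z of mould_3 in the frame of board between 0.012 and 0.025 m) or (x of mould_2 in the frame of crate between -0.03 and 0.03 m and y of mould_2 in the frame of crate between -0.03 and 0.03 m and z of mould_2 in the frame of crate between 0 and 0.02 m and angle between each of mould_2, mould_1, mould_3's own z axis and vertical below 0.1 rad and contact force between mould_2 and crate above 4.2 N and contact force between the fingers and mould_2 below 0.3 N and x of mould_1 in the frame of board between -0.085 and 0.085 m and y of mould_1 in the frame of board between -0.21 and 0.21 m and z of mould_1 in the frame of board between 0.012 and 0.025 m and x of mould_3 in the frame of board between -0.085 and 0.085 m and y of mould_3 in the frame of board between -0.21 and 0.21 m and z of mould_3 in the frame of board between 0.012 and 0.025 m) or (x of mould_3 in the frame of crate between -0.03 and 0.03 m and y of mould_3 in the frame of crate between -0.03 and 0.03 m and z of mould_3 in the frame of crate between 0 and 0.02 m and angle between each of mould_3, mould_1, mould_2's own z axis and vertical below 0.1 rad and contact force between mould_3 and crate above 4.2 N and contact force between the fingers and mould_3 below 0.3 N and x of mould_1 in the frame of board between -0.085 and 0.085 m and y of mould_1 in the frame of board between -0.21 and 0.21 m and z of mould_1 in the frame of board between 0.012 and 0.025 m and x of mould_2 in the frame of board between -0.085 and 0.085 m and y of mould_2 in the frame of board between -0.21 and 0.21 m and z of mould_2 in the frame of board between 0.012 and 0.025 m)) and x of crate in the frame of bay above -0.005 m and horizontal distance between crate and bay below 0.01 m and linear speed of crate below 0.01 m/s); the robot touches nothing.
It fails at once if a mould is tipped more than 0.5 rad (angle between any of mould_1, mould_2, mould_3's own z axis and vertical above 0.5 rad).
It fails at once if a bottle or the bowl is shifted more than 30 mm or knocked over (distance of any of bottle_1, bottle_2, bowl from where it was at the start of the episode above 0.03 m or angle between any of bottle_1, bottle_2, bowl's own z axis and vertical above 0.4 rad).
It also fails if it takes over 69 s, if anything falls off the work surface, if the arm or the gripper's body presses on something with over 40 N, if the wrist force passes 120 N, or if a joint passes its speed limit or range.

## Robot

A 6-joint arm with a two-finger parallel gripper is mounted at the origin on the work surface. World frame = base frame: x ahead of the robot, y to its left, z up, the work surface at z = 0. Lengths are in m, angles in degrees, forces in N, time in s.
With the tool pointing down it reaches from about 0.25 to 0.725 m from the base axis. Payload 9.7 kg.
Tool frame: the origin (TCP) lies midway between the tips of the shut fingers; the grasp point (between the pads) lies 19 mm behind it; z points along the fingers, y is the line along which they close (so a half turn about z gives the same grasp; the last joint's range is limited). The gripper opens to 85 mm and grips with 20 to 120 N. Pads are 22 mm wide; open, the fingers measure 114 mm over their backs; the gripper's body (76 mm by 85 mm) begins 54 mm behind the grasp point. The pads swing forward as they close: fully open they stand 13 mm farther back than shut.
Start: joints at [71.219, 4.979, 10.078, 95.1, 0, 90], TCP at [0.177, 0.521, 0.231] pointing down, gripper open.
Joint ranges: [-179.16, 179.16], [-48.56, 103.87], [-65.8, 70.77], [-126.05, 130.52], [-82.76, 87.17], [-180, 180]. Speed limits (degrees/s): [127.2, 127.2, 147.25, 180, 180, 180].

## Interface

Orientations are given as [roll, pitch, yaw] about the fixed x, y, z axes, in that order (R = Rz(yaw) Ry(pitch) Rx(roll)).
In Python, from workcell import readout, imaging, bot, spotter gives the robot as it stands.
- The arm moves only by the shell command python3 -m jog 'ROWS' [FORCE]. ROWS is JSON, a list of rows, each an object with "rotation": the turn, a rotation vector about the world's x, y, z in degrees, a list of three; "translation": the shift along the world's x, y, z in mm, a list of three; "grip": the finger opening in mm, from 0 to 85.4. In form: [{"rotation": [wx, wy, wz], "translation": [dx, dy, dz], "grip": grip}, ...]. A call has 1 to 20 rows; each row is the pose to reach, as a shift and turn from the pose commanded when the call began; what a row does not reach only later rows make up. A row lasts 1/10 s, in which the tool goes at most 50 mm and 8.59 degrees, less where a joint would pass 70% of its speed; a pose out of reach is approached as far as the arm can. A call with a gripper value outside its range is refused whole. The fingers move at their own pace and stop on an object; FORCE is the grip in N (left out, the last holds). Time passes only in rows, so rows that repeat a pose let the fingers close. It gives the time, the measured TCP pose, the force, the opening and the grip force at its end, in the units of the state.
- readout.get_obs(): the state, without advancing time (a new reading comes with each control period).
- imaging.camera(name): name is "scene" or "top"; returns (picture, depth): 384x512x3 uint8, red, green, blue; 384x512 float32, m along the optical axis (not along the pixel's ray), 0 where there is no reading.
- imaging.camera_info(name): a dict with "vertical_fov" (degrees; the focal length in pixels is half the picture's height over the tangent of half this angle, whatever the lens; pixels are square), "cx", "cy" (the principal point, pixels), "k1" (the pictures are not rectified: a ray, as slopes to the right and down, at radius r is drawn at 1 + k1 r^2 times it, then the intrinsics apply), "extrinsics" (4x4, takes a point from camera to world coordinates). Camera axes: x right, y down, z forward; pixel columns grow to the right and rows downward; lengths in m; the calibration is good to about 2 mm. A picture is of the moment at which its call begins. camera_info takes no time and is no camera call.
- bot.job_done(): hands the job in; it is judged then, once.
Trained networks look in the newest picture that a camera, given by its name, has taken for a name from the list of things; names that differ only in an ending like _2 or _b are one class to them, and where a whole thing is asked for, a point or a joint stands for the part that bears it (a point fixed in the world has none). Each returns a list of dicts, best first, with "confidence" (0 to 1); they miss things now and then, are a little off and sometimes report something else, mostly with a low value. They report only what shows in the picture. A call takes as long as a camera call. They do not tell look-alikes from the thing itself.
- spotter.spot_in(camera, target): "box" ([centre column, centre row, width, height] in pixels, round what is visible of it).
- spotter.mark_of(camera, target): "uv" ([column, row] in pixels: a listed point, or the origin of a listed thing).
The state is a dict: "time": time; "q": joint angles; "qd": joint speeds; "joint_efforts": joint torques, N m; "ee_pos": TCP position; "tcp_rot": TCP orientation; "wrist_force": force on the tool from outside, world axes, zero at the start; "torque": the same for the moment, N m; "opening": finger opening in m; "grasp_force": force on a finger pad.
Only numpy, scipy, OpenCV 4.12 (cv2) and the standard library are available. Lean on these libraries where they do the work, as an engineer would, in place of code of your own. Each camera call takes 0.05 s, during which the arm holds its last target. There are 200 camera calls.

## Working session

There is one attempt and no reset: what is moved stays moved. The work goes in short steps, Python scripts to look and compute and a shell command to move; the robot and the scene stay as the last step left them, time stands still between calls to the robot, and variables do not carry over. Pictures are saved under pics/ and viewed, at most 10 in all, crops included, and the job is handed in when it is done.

```bash
mkdir -p pics; ls; cat > h.py <<'E'
import numpy as np,cv2
from workcell import readout, imaging, bot, spotter
def cloud(name):
    p,d=imaging.camera(name); i=imaging.camera_info(name)
    H,W=d.shape; f=H/2/np.tan(np.radians(i['vertical_fov'])/2)
    K=np.array([[f,0,i['cx']],[0,f,i['cy']],[0,0,1.]])
    uv=np.stack(np.meshgrid(np.arange(W),np.arange(H)),-1).reshape(-1,1,2).astype(float)
    s=cv2.undistortPoints(uv,K,np.array([i['k1'],0,0,0.])).reshape(H,W,2)
    P=np.concatenate([s*d[...,None],d[...,None]],-1)
    T=np.array(i['extrinsics']); return p,d,P@T[:3,:3].T+T[:3,3]
E
python3 - <<'E'
from h import *
for n in('top','scene'):
    p,d,P=cloud(n); cv2.imwrite(f'pics/{n}0.png',p[...,::-1]); np.savez(f'{n}0.npz',p=p,d=d,P=P)
    i=imaging.camera_info(n); print(n,np.round(i['extrinsics'],3).tolist(),i['k1'])
    for t in('mould_1','crate','board','track','bay','bottle_1','bowl'):
        print(t,[(round(r['confidence'],2),np.round(r['box']).tolist()) for r in spotter.spot_in(n,t)])
print(readout.get_obs())
E
```

```text
pics
top [[0.019, -0.997, 0.076, 0.431], [-1.0, -0.02, -0.003, 0.114], [0.005, -0.076, -0.997, 1.435], [0.0, 0.0, 0.0, 1.0]] -0.14521951734324737
mould_1 [(0.91, [273.0, 187.0, 21.0, 22.0]), (0.89, [192.0, 260.0, 32.0, 28.0]), (0.75, [177.0, 195.0, 30.0, 28.0]), (0.67, [229.0, 185.0, 26.0, 36.0]), (0.58, [154.0, 253.0, 33.0, 29.0]), (0.56, [126.0, 206.0, 34.0, 24.0])]
crate [(0.65, [384.0, 202.0, 43.0, 42.0])]
board [(0.68, [228.0, 190.0, 138.0, 63.0])]
track [(0.8, [377.0, 181.0, 62.0, 111.0])]
bay [(0.95, [394.0, 138.0, 97.0, 78.0])]
bottle_1 [(0.9, [301.0, 128.0, 30.0, 26.0]), (0.74, [203.0, 131.0, 27.0, 29.0])]
bowl [(0.81, [248.0, 128.0, 33.0, 36.0])]
scene [[-0.1, 0.647, -0.756, 1.618], [0.995, 0.074, -0.067, 0.207], [0.013, -0.759, -0.651, 0.974], [0.0, 0.0, 0.0, 1.0]] -0.14010033105119046
mould_1 [(0.97, [383.0, 187.0, 30.0, 38.0]), (0.9, [292.0, 189.0, 25.0, 42.0]), (0.89, [356.0, 160.0, 30.0, 42.0]), (0.86, [333.0, 184.0, 24.0, 39.0]), (0.82, [248.0, 184.0, 23.0, 37.0]), (0.8, [320.0, 154.0, 26.0, 37.0])]
crate []
board [(0.72, [291.0, 200.0, 134.0, 41.0]), (0.39, [214.0, 2
[... 270 characters left out ...]
84, [264.0, 236.0, 34.0, 26.0])]
{'time': 0.8, 'q': array([ 7.12208594e+01,  4.97732479e+00,  1.00803679e+01,  9.51017805e+01,
       -8.28358555e-04,  9.00014846e+01]), 'qd': array([-0.04639899,  0.01153938, -0.01413849,  0.12574931, -0.09340507,
       -0.11254014]), 'joint_efforts': array([-4.46014417e-05, -5.20057046e+01,  4.64831936e+01,  1.75546902e-03,
       -1.31254424e-04, -1.79414150e-05]), 'ee_pos': array([0.17705745, 0.52071138, 0.23131857]), 'tcp_rot': array([1.79998737e+02, 8.28325838e-04, 1.61219375e+02]), 'wrist_force': array([ 0.04858206, -0.46807629, -0.0603325 ]), 'torque': array([-0.02996441, -0.02048758,  0.08206706]), 'grasp_force': 0.0, 'opening': 0.08545554406425607}
```

```bash
python3 - <<'E'
import cv2
a=cv2.imread('pics/top0.png')[90:300,100:460]; cv2.imwrite('pics/topc.png',cv2.resize(a,None,fx=2.2,fy=2.2,interpolation=2))
a=cv2.imread('pics/scene0.png')[110:270,60:420]; cv2.imwrite('pics/scenec.png',cv2.resize(a,None,fx=2.2,fy=2.2,interpolation=2))
E
```

```text
(no output)
```

View pics/topc.png

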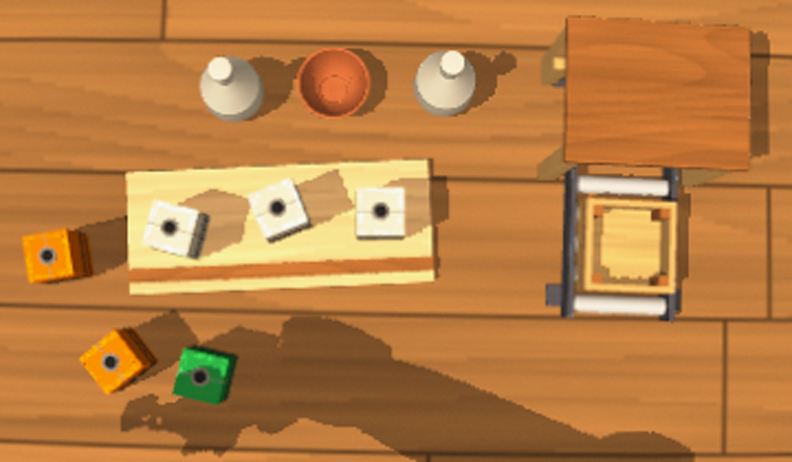

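View pics/scenec.png

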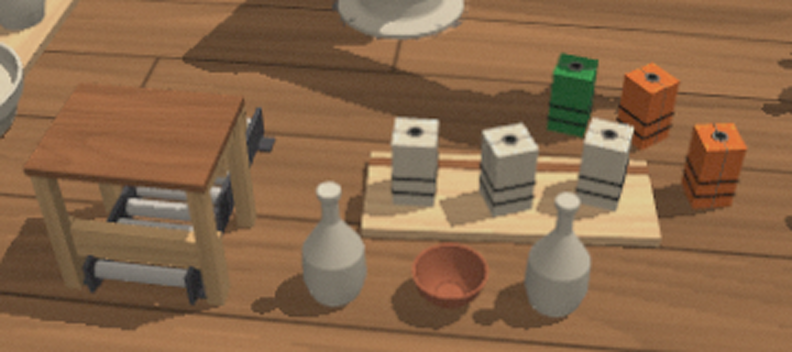

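The three white moulds stand on the board at crop (170,228), (278,208) and (380,211), which is full-picture (177,194), (226,185) and (273,186). The three others, orange and green, are decoys off the board. The crate at (384,202) is on the track and the bay is above it in the picture (+x). Next I measure the poses.

```bash
python3 - <<'E'
from h import *
z=np.load('top0.npz');p,P=z['p'].astype(int),z['P']
def rect(lbl,box,zlo,zhi,white=False):
    c,r,w,h=box; m=np.zeros(P.shape[:2],bool); m[int(r-h/2):int(r+h/2)+1,int(c-w/2):int(c+w/2)+1]=1
    m&=(P[...,2]>zlo)&(P[...,2]<zhi)
    if white: m&=True
    Q=P[m]; R=cv2.minAreaRect((Q[:,:2]*1000).astype(np.float32))
    print(lbl,m.sum(),'z',np.median(Q[:,2]).round(4),'c',np.round(R[0],1),'size',np.round(R[1],1),'ang',round(R[2],1),'mean',np.round(Q.mean(0),4))
for l,b in (('mA',(177,195,36,34)),('mB',(228,186,34,36)),('mC',(273,187,34,34))): rect(l,b,.118,.14)
rect('crate rim',(386,200,54,54),.085,.105)
rect('crate floor',(386,200,30,30),.04,.06)
rect('roof',(394,130,100,80),.2,.23)
rect('board',(228,190,150,70),.012,.024)
rect('rails',(380,200,66,90),.046,.058)
rect('rollers',(380,200,50,90),.034,.0415)
rect('track all',(380,200,80,90),.034,.058)
rect('bowl',(248,128,44,44),.04,.06)
for l,b in(('b1',(301,128,40,40)),('b2',(203,131,40,40))): rect(l,b,.06,.2)
E
```

```text
mA 477 z 0.1274 c [520.3 355.2] size [62.5 59.8] ang 77.3 mean [0.52   0.3545 0.1275]
mB 464 z 0.1277 c [548.3 220.2] size [61.  59.9] ang 23.3 mean [0.5479 0.2199 0.1276]
mC 454 z 0.1276 c [545.8  88.4] size [56.8 59. ] ang 0.9 mean [0.5455 0.0889 0.1276]
crate rim 569 z 0.0943 c [ 511.7 -241.9] size [118.9 119. ] ang 88.9 mean [ 0.5124 -0.2434  0.0941]
crate floor 896 z 0.048 c [ 518.  -252.2] size [90.4 92.3] ang 1.0 mean [ 0.5167 -0.2518  0.0482]
roof 5570 z 0.2139 c [ 691.7 -245.6] size [231.4 182.4] ang 88.9 mean [ 0.6892 -0.2438  0.2139]
board 5737 z 0.0177 c [532.3 226.7] size [171.4 419.9] ang 3.5 mean [0.5293 0.2228 0.0177]
rails 1124 z 0.0496 c [ 520.3 -231.5] size [201.4 207.5] ang 88.3 mean [ 0.5161 -0.2396  0.0501]
rollers 528 z 0.0377 c [ 518.4 -238.4] size [140.4 205.7] ang 88.6 mean [ 0.5127 -0.2377  0.0378]
track all 2040 z 0.0469 c [ 519.8 -241.7] size [221.9 207.8] ang 88.3 mean [ 0.5161 -0.24    0.0457]
bowl 221 z 0.0481 c [727.9 154.9] size [99.1 96.9] ang 43.9 mean [0.7339 0.1551 0.0477]
b1 600 z 0.0957 c [728.7   3.7] size [78.7 76.9] ang 0.5 mean [0.7216 0.0064 0.1066]
b2 588 z 0.0957 c [715.7 291.1] size [76.6 79.1] ang 32.2 mean [0.709  0.2872 0.1067]
```

```bash
python3 -m jog '[{"rotation":[0,0,6],"translation":[43,-21,0],"grip":85},{"rotation":[0,0,6],"translation":[86,-42,0],"grip":85},{"rotation":[0,0,6],"translation":[129,-63,0],"grip":85},{"rotation":[0,0,6],"translation":[172,-83,0],"grip":85},{"rotation":[0,0,6],"translation":[215,-104,0],"grip":85},{"rotation":[0,0,6],"translation":[258,-125,0],"grip":85},{"rotation":[0,0,6],"translation":[300,-146,0],"grip":85},{"rotation":[0,0,6],"translation":[343,-166,0],"grip":85},{"rotation":[0,0,6],"translation":[343,-166,-30],"grip":85},{"rotation":[0,0,6],"translation":[343,-166,-60],"grip":85},{"rotation":[0,0,6],"translation":[343,-166,-60],"grip":85}]' 60; python3 -c "
from workcell import readout;o=readout.get_obs();print(o['q'],o['wrist_force'],o['joint_efforts'])"
```

```text
time: 1.9
ee_pos: [0.519, 0.3533, 0.1667]
tcp_rot: [-179.7, -0.3, 167.2]
wrist_force: [0.1, -0.7, -0.3]
opening: 0.085
grasp_force: 0.0
[3.42466481e+01 1.54268171e+01 1.48652630e+01 8.98416755e+01
 4.71898479e-04 4.70766903e+01] [ 0.07451566 -0.72338598 -0.33502459] [-7.32950158e-01 -6.66347766e+01  4.78197742e+01 -1.26116015e+00
 -1.72732514e-02 -5.49198099e-03]
```

```bash
python3 -m jog '[{"rotation":[0,0,0],"translation":[0,1,-30],"grip":85},{"rotation":[0,0,0],"translation":[0,1,-60],"grip":85},{"rotation":[0,0,0],"translation":[0,1,-85],"grip":85},{"rotation":[0,0,0],"translation":[0,1,-95],"grip":85},{"rotation":[0,0,0],"translation":[0,1,-95],"grip":85},{"rotation":[0,0,0],"translation":[0,1,-95],"grip":50},{"rotation":[0,0,0],"translation":[0,1,-95],"grip":50},{"rotation":[0,0,0],"translation":[0,1,-95],"grip":50},{"rotation":[0,0,0],"translation":[0,1,-95],"grip":50},{"rotation":[0,0,0],"translation":[0,1,-95],"grip":50},{"rotation":[0,0,0],"translation":[0,1,-95],"grip":50},{"rotation":[0,0,0],"translation":[0,1,-95],"grip":50}]' 60
```

```text
time: 3.1
ee_pos: [0.5209, 0.3565, 0.0786]
tcp_rot: [179.8, 0.1, 167.2]
wrist_force: [-0.7, 1.8, 5.9]
opening: 0.0594
grasp_force: 66.6
```

```bash
python3 -m jog '[{"rotation":[0,0,0],"translation":[0,0,10],"grip":50},{"rotation":[0,0,0],"translation":[0,0,20],"grip":50},{"rotation":[0,0,0],"translation":[0,0,20],"grip":50},{"rotation":[0,0,0],"translation":[0,0,20],"grip":50},{"rotation":[0,0,0],"translation":[0,0,20],"grip":50},{"rotation":[0,0,0],"translation":[0,0,20],"grip":50},{"rotation":[0,0,0],"translation":[0,0,20],"grip":50}]' 60
```

```text
time: 3.8
ee_pos: [0.5199, 0.3556, 0.0958]
tcp_rot: [-180.0, -0.0, 167.2]
wrist_force: [0.0, -0.8, -6.1]
opening: 0.0595
grasp_force: 66.3
```

About 5.8 N of load, so A should be the heavy one. I'll confirm with a second steady reading.

```bash
python3 - <<'E'
from h import *
for k in range(3):
    p,d=imaging.camera('scene'); o=readout.get_obs(); print(np.round(o['wrist_force'],2),np.round(o['ee_pos'],4),o['time'])
cv2.imwrite('pics/s1.png',cv2.resize(p[110:290,60:440],None,fx=2,fy=2)[...,::-1])
E
```

```text
[-0.73  0.31 -5.47] [0.5199 0.3556 0.0959] 3.85
[-0.94 -0.33 -5.62] [0.52   0.3557 0.096 ] 3.9
[-0.02 -0.1  -5.56] [0.52   0.3557 0.0961] 3.95
```

View pics/s1.png

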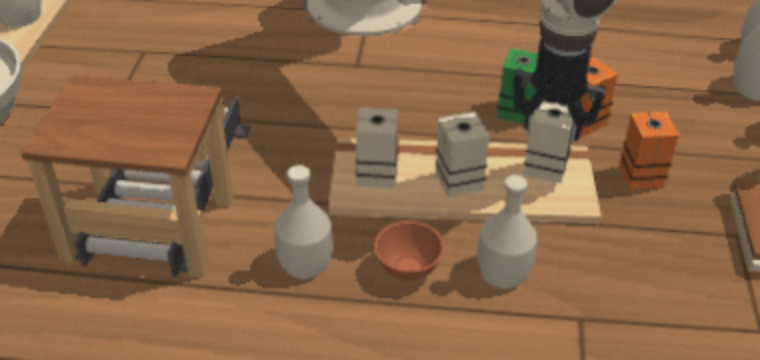

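The mould at crop (550,140) is in the gripper, upright and clear of the board, and the other moulds and bystanders are untouched. A steady 5.5 N (empties at most 3.0 N) means this is the heavy one. I'll carry it high over the other moulds to the crate.

```bash
python3 -m jog '[{"rotation":[0,0,0],"translation":[0,0,15],"grip":50},{"rotation":[0,0,0],"translation":[0,0,45],"grip":50},{"rotation":[0,0,0],"translation":[0,0,80],"grip":50},{"rotation":[0,0,0],"translation":[0,0,115],"grip":50},{"rotation":[0,0,0],"translation":[0,0,145],"grip":50},{"rotation":[0,0,0],"translation":[0,0,160],"grip":50},{"rotation":[0,0,0],"translation":[0,-15,165],"grip":50},{"rotation":[0,0,1],"translation":[0,-40,165],"grip":50},{"rotation":[0,0,2],"translation":[0,-70,165],"grip":50},{"rotation":[0,0,3],"translation":[0,-105,165],"grip":50},{"rotation":[0,0,4],"translation":[0,-140,165],"grip":50},{"rotation":[0,0,5],"translation":[0,-175,165],"grip":50},{"rotation":[0,0,6],"translation":[-2,-210,165],"grip":50},{"rotation":[0,0,7],"translation":[-2,-245,165],"grip":50},{"rotation":[0,0,8],"translation":[-3,-280,165],"grip":50},{"rotation":[0,0,9],"translation":[-3,-315,165],"grip":50},{"rotation":[0,0,10],"translation":[-4,-350,165],"grip":50},{"rotation":[0,0,11],"translation":[-4,-380,165],"grip":50},{"rotation":[0,0,11.7],"translation":[-5,-405,165],"grip":50},{"rotation":[0,0,11.7],"translation":[-5,-420,165],"grip":50}]'
```

```text
time: 5.95
ee_pos: [0.5143, -0.0664, 0.2617]
tcp_rot: [-180.0, 0.0, 178.8]
wrist_force: [-0.3, -0.7, -5.7]
opening: 0.0593
grasp_force: 67.2
```

```bash
python3 -m jog '[{"rotation":[0,0,0],"translation":[0,-15,0],"grip":50},{"rotation":[0,0,0],"translation":[-1,-45,0],"grip":50},{"rotation":[0,0,0],"translation":[-1,-80,0],"grip":50},{"rotation":[0,0,0],"translation":[-2,-115,0],"grip":50},{"rotation":[0,0,0],"translation":[-3,-145,0],"grip":50},{"rotation":[0,0,0],"translation":[-3,-168,0],"grip":50},{"rotation":[0,0,0],"translation":[-3,-178,0],"grip":50},{"rotation":[0,0,0],"translation":[-3,-178,-15],"grip":50},{"rotation":[0,0,0],"translation":[-3,-178,-40],"grip":50},{"rotation":[0,0,0],"translation":[-3,-178,-70],"grip":50},{"rotation":[0,0,0],"translation":[-3,-178,-95],"grip":50},{"rotation":[0,0,0],"translation":[-3,-178,-95],"grip":50},{"rotation":[0,0,0],"translation":[-3,-178,-95],"grip":50},{"rotation":[0,0,0],"translation":[-3,-178,-95],"grip":50}]'; python3 - <<'E'
from h import *
p,d,P=cloud('top'); print(readout.get_obs()['wrist_force'])
m=np.zeros(d.shape,bool); m[160:240,345:425]=1
m&=(P[...,2]>.088)&(P[...,2]<.1)
R=cv2.minAreaRect((P[m][:,:2]*1000).astype(np.float32));print(R,m.sum())
cv2.imwrite('pics/t2.png',cv2.resize(p[140:260,320:450],None,fx=4,fy=4)[...,::-1])
E
```

```text
time: 7.35
ee_pos: [0.5128, -0.2423, 0.1683]
tcp_rot: [-179.9, 0.1, 178.9]
wrist_force: [-0.3, -1.0, -6.3]
opening: 0.0588
grasp_force: 67.9
[ 3.43175426e-03 -5.88988917e-01 -5.74181572e+00]
((540.8920288085938, -218.24188232421875), (199.54672241210938, 144.6387176513672), 8.890023231506348) 407
```

View pics/t2.png

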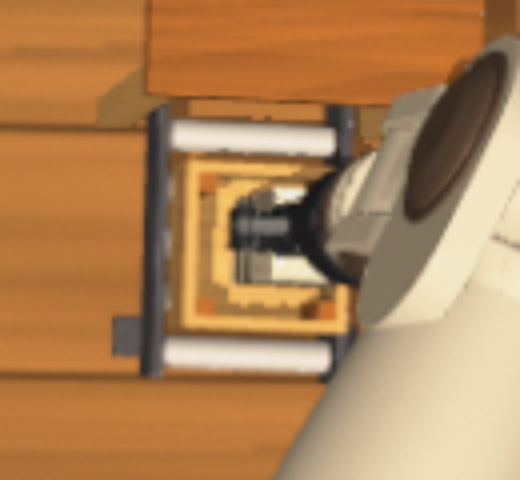

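The crate is unmoved, with its rim at crop (185–345, 160–330). The mould hangs over its middle, so I lower it.

```bash
python3 -m jog '[{"rotation":[0,0,0],"translation":[0,0,-15],"grip":50},{"rotation":[0,0,0],"translation":[0,0,-32],"grip":50},{"rotation":[0,0,0],"translation":[0,0,-45],"grip":50},{"rotation":[0,0,0],"translation":[0,0,-52],"grip":50},{"rotation":[0,0,0],"translation":[0,0,-56],"grip":50},{"rotation":[0,0,0],"translation":[0,0,-58],"grip":50},{"rotation":[0,0,0],"translation":[0,0,-59],"grip":50},{"rotation":[0,0,0],"translation":[0,0,-59],"grip":50},{"rotation":[0,0,0],"translation":[0,0,-59],"grip":50}]'
```

```text
time: 8.3
ee_pos: [0.5126, -0.2423, 0.1085]
tcp_rot: [-180.0, 0.1, 178.9]
wrist_force: [-1.0, 2.7, 4.6]
opening: 0.0594
grasp_force: 68.9
```

```bash
python3 -m jog '[{"rotation":[0,0,0],"translation":[0,0,1],"grip":85},{"rotation":[0,0,0],"translation":[0,0,1],"grip":85},{"rotation":[0,0,0],"translation":[0,0,1],"grip":85},{"rotation":[0,0,0],"translation":[0,0,1],"grip":85},{"rotation":[0,0,0],"translation":[0,0,1],"grip":85},{"rotation":[0,0,0],"translation":[0,0,15],"grip":85},{"rotation":[0,0,0],"translation":[0,0,40],"grip":85},{"rotation":[0,0,0],"translation":[0,0,75],"grip":85},{"rotation":[0,0,0],"translation":[0,0,110],"grip":85},{"rotation":[0,0,0],"translation":[-40,0,130],"grip":85},{"rotation":[0,0,0],"translation":[-85,0,130],"grip":85},{"rotation":[0,0,0],"translation":[-130,0,130],"grip":40},{"rotation":[0,0,0],"translation":[-150,0,130],"grip":0},{"rotation":[0,0,0],"translation":[-150,0,130],"grip":0}]'; python3 - <<'E'
from h import *
p,d,P=cloud('top'); np.savez('t3.npz',P=P)
cv2.imwrite('pics/t3.png',cv2.resize(p[140:260,320:450],None,fx=4,fy=4)[...,::-1])
def rect(zlo,zhi):
    m=np.zeros(d.shape,bool); m[150:240,340:420]=1
    m&=(P[...,2]>zlo)&(P[...,2]<zhi); R=cv2.minAreaRect((P[m][:,:2]*1000).astype(np.float32));print(R,m.sum())
rect(.088,.1);rect(.15,.165)
E
```

```text
time: 9.7
ee_pos: [0.3602, -0.2423, 0.2394]
tcp_rot: [-179.9, 0.1, 178.8]
wrist_force: [1.6, 0.0, 1.3]
opening: 0.0434
grasp_force: 0.0
((534.5036010742188, -228.86721801757812), (205.2511444091797, 169.70188903808594), 84.9803695678711) 574
((542.6581420898438, -193.57675170898438), (191.85293579101562, 79.81318664550781), 57.34798812866211) 479
```

View pics/t3.png

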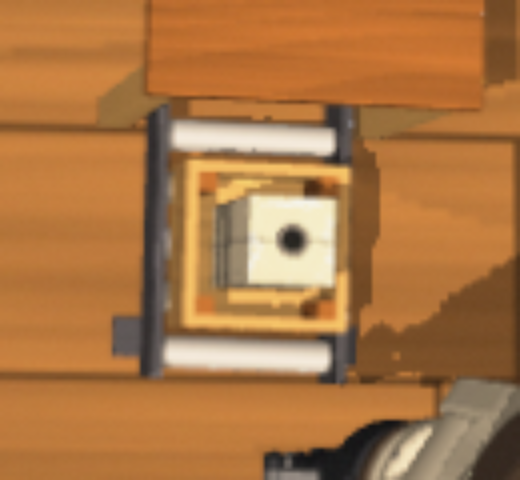

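The mould stands upright, let go, in the middle of the crate, with its pour hole at crop (291,240). Next I tilt the shut tool behind the crate.

```bash
python3 -m jog '[{"rotation":[0,-8,0],"translation":[0,0,0],"grip":0},{"rotation":[0,-16,0],"translation":[5,0,0],"grip":0},{"rotation":[0,-24,0],"translation":[10,0,0],"grip":0},{"rotation":[0,-32,0],"translation":[20,0,0],"grip":0},{"rotation":[0,-40,0],"translation":[30,0,0],"grip":0},{"rotation":[0,-45,0],"translation":[30,0,-30],"grip":0},{"rotation":[0,-45,0],"translation":[30,0,-60],"grip":0},{"rotation":[0,-45,0],"translation":[30,0,-80],"grip":0},{"rotation":[0,-45,0],"translation":[30,0,-80],"grip":0},{"rotation":[0,-45,0],"translation":[30,0,-80],"grip":0}]'; python3 -c "
from workcell import readout;o=readout.get_obs();print(o['q'],o['opening'])"
```

```text
time: 10.75
ee_pos: [0.3926, -0.2424, 0.1585]
tcp_rot: [178.9, 45.0, 178.5]
wrist_force: [-0.3, 0.2, 0.5]
opening: -0.0001
grasp_force: 0.0
[-51.769534   -43.10767774 -45.32869815  56.02495256  33.77579026
 -40.86177802] -0.0001350226611071518
```

```bash
python3 -m jog '[{"rotation":[0,0,0],"translation":[30,0,0],"grip":0},{"rotation":[0,0,0],"translation":[30,0,-30],"grip":0},{"rotation":[0,0,0],"translation":[30,0,-60],"grip":0},{"rotation":[0,0,0],"translation":[30,0,-88],"grip":0},{"rotation":[0,0,0],"translation":[30,0,-88],"grip":0},{"rotation":[0,0,0],"translation":[30,0,-88],"grip":0},{"rotation":[0,0,0],"translation":[30,0,-88],"grip":0}]'; python3 - <<'E'
from h import *
o=readout.get_obs();print(o['q'])
p,d=imaging.camera('top')
cv2.imwrite('pics/t4.png',cv2.resize(p[140:280,310:460],None,fx=4,fy=4)[...,::-1])
E
```

```text
time: 11.45
ee_pos: [0.4231, -0.2432, 0.0724]
tcp_rot: [179.1, 45.1, 178.6]
wrist_force: [-0.2, -0.3, 0.0]
opening: -0.0001
grasp_force: 0.0
[-47.67709289 -38.95943068 -53.33063814  41.48236938  31.53834133
 -36.75416945]
```

View pics/t4.png

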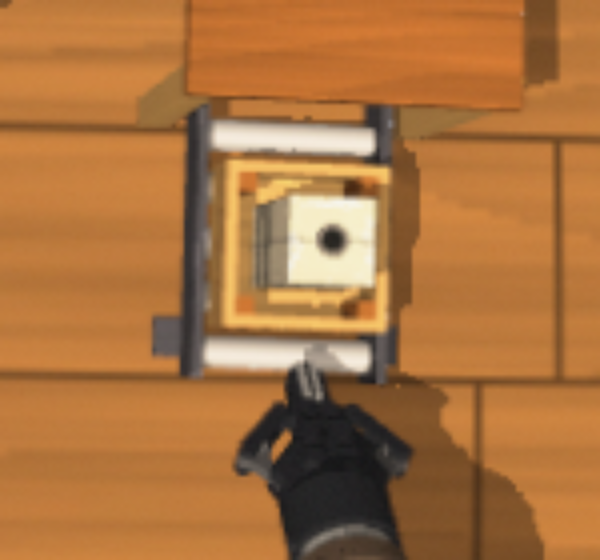

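The shut tool is centred behind the crate, with its tip at crop (310,370). I push gently.

```bash
python3 -m jog '[{"rotation":[0,0,0],"translation":[8,0,0],"grip":0},{"rotation":[0,0,0],"translation":[14,0,0],"grip":0},{"rotation":[0,0,0],"translation":[18,0,0],"grip":0},{"rotation":[0,0,0],"translation":[22,0,0],"grip":0},{"rotation":[0,0,0],"translation":[27,0,0],"grip":0},{"rotation":[0,0,0],"translation":[33,0,0],"grip":0},{"rotation":[0,0,0],"translation":[40,0,0],"grip":0},{"rotation":[0,0,0],"translation":[48,-1,0],"grip":0},{"rotation":[0,0,0],"translation":[57,-1,0],"grip":0},{"rotation":[0,0,0],"translation":[66,-1,0],"grip":0},{"rotation":[0,0,0],"translation":[75,-1,0],"grip":0},{"rotation":[0,0,0],"translation":[84,-1,0],"grip":0},{"rotation":[0,0,0],"translation":[93,-1,0],"grip":0},{"rotation":[0,0,0],"translation":[102,-1,0],"grip":0},{"rotation":[0,0,0],"translation":[110,-2,0],"grip":0},{"rotation":[0,0,0],"translation":[117,-2,0],"grip":0},{"rotation":[0,0,0],"translation":[123,-2,0],"grip":0},{"rotation":[0,0,0],"translation":[128,-2,0],"grip":0},{"rotation":[0,0,0],"translation":[132,-2,0],"grip":0},{"rotation":[0,0,0],"translation":[135,-2,0],"grip":0}]'; python3 - <<'E'
from h import *
p,d=imaging.camera('top');s,_=imaging.camera('scene')
a=cv2.resize(p[90:270,320:450],(390,540));b=cv2.resize(s[130:270,60:200],(400,540)) 
cv2.imwrite('pics/t5.png',np.hstack([a,b])[...,::-1])
E
```

```text
time: 13.5
ee_pos: [0.5573, -0.2443, 0.0692]
tcp_rot: [178.9, 45.0, 178.5]
wrist_force: [-2.1, -1.4, -0.1]
opening: 0.0001
grasp_force: 0.8
```

View pics/t5.png

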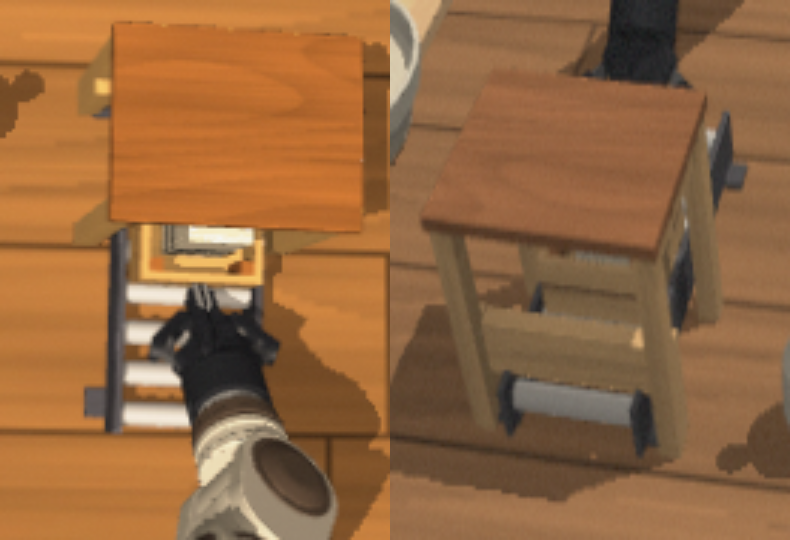

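The crate is under the roof edge with the mould upright (left panel, wall at row 275), and the tool is touching it. I carry on towards the stop.

```bash
python3 -m jog '[{"rotation":[0,0,0],"translation":[4,0,0],"grip":0},{"rotation":[0,0,0],"translation":[8,0,0],"grip":0},{"rotation":[0,0,0],"translation":[13,0,0],"grip":0},{"rotation":[0,0,0],"translation":[18,0,0],"grip":0},{"rotation":[0,0,0],"translation":[23,0,0],"grip":0},{"rotation":[0,0,0],"translation":[28,-1,0],"grip":0},{"rotation":[0,0,0],"translation":[33,-1,0],"grip":0},{"rotation":[0,0,0],"translation":[37,-1,0],"grip":0},{"rotation":[0,0,0],"translation":[41,-1,0],"grip":0},{"rotation":[0,0,0],"translation":[44,-1,0],"grip":0},{"rotation":[0,0,0],"translation":[47,-1,0],"grip":0},{"rotation":[0,0,0],"translation":[49,-1,0],"grip":0},{"rotation":[0,0,0],"translation":[51,-1,0],"grip":0},{"rotation":[0,0,0],"translation":[52,-1,0],"grip":0},{"rotation":[0,0,0],"translation":[53,-1,0],"grip":0},{"rotation":[0,0,0],"translation":[54,-1,0],"grip":0},{"rotation":[0,0,0],"translation":[55,-1,0],"grip":0},{"rotation":[0,0,0],"translation":[56,-1,0],"grip":0}]'
```

```text
time: 15.4
ee_pos: [0.6131, -0.2453, 0.0693]
tcp_rot: [178.9, 45.0, 178.5]
wrist_force: [-1.3, -0.9, -0.3]
opening: 0.0
grasp_force: 0.7
```

```bash
python3 -m jog '[{"rotation":[0,0,0],"translation":[1,0,0],"grip":0},{"rotation":[0,0,0],"translation":[2,0,0],"grip":0},{"rotation":[0,0,0],"translation":[3,0,0],"grip":0},{"rotation":[0,0,0],"translation":[3,0,0],"grip":0}]'
```

```text
time: 15.8
ee_pos: [0.6155, -0.2453, 0.0691]
tcp_rot: [178.9, 44.9, 178.4]
wrist_force: [-14.7, 0.1, 6.3]
opening: -0.0003
grasp_force: 7.3
```

```bash
python3 -m jog '[{"rotation":[0,0,0],"translation":[1,0,0],"grip":0},{"rotation":[0,0,0],"translation":[2,0,0],"grip":0},{"rotation":[0,0,0],"translation":[2,0,0],"grip":0}]'
```

```text
time: 16.1
ee_pos: [0.6159, -0.2454, 0.0688]
tcp_rot: [178.8, 44.8, 178.3]
wrist_force: [-46.7, 4.4, 22.9]
opening: -0.0003
grasp_force: 23.3
```

The force climbs to 47 N with no further motion: the crate is home against the stop. I retreat.

```bash
python3 -m jog '[{"rotation":[0,0,0],"translation":[-2,0,0],"grip":0},{"rotation":[0,0,0],"translation":[-5,0,0],"grip":0},{"rotation":[0,0,0],"translation":[-15,0,0],"grip":0},{"rotation":[0,0,0],"translation":[-40,0,0],"grip":0},{"rotation":[0,0,0],"translation":[-75,0,0],"grip":0},{"rotation":[0,0,0],"translation":[-110,0,0],"grip":0},{"rotation":[0,0,0],"translation":[-140,0,10],"grip":0},{"rotation":[0,0,0],"translation":[-160,0,40],"grip":0},{"rotation":[0,0,0],"translation":[-160,0,80],"grip":0},{"rotation":[0,0,0],"translation":[-160,0,110],"grip":0},{"rotation":[0,0,0],"translation":[-160,0,110],"grip":0},{"rotation":[0,0,0],"translation":[-160,0,110],"grip":0}]'; python3 - <<'E'
from h import *
p,d,P=cloud('top');s,_=imaging.camera('scene')
a=cv2.resize(p[90:270,320:450],(390,540));b=cv2.resize(s[110:270,60:220],(400,400)); b=cv2.copyMakeBorder(b,0,140,0,0,0)
cv2.imwrite('pics/t6.png',np.hstack([a,b])[...,::-1])
z=np.load('scene0.npz')
p,d,P=cloud('scene')
# stop-bar inner region / crate: points 0.085..0.1 under roof
m=(P[...,2]>.05)&(P[...,2]<.19)&(abs(P[...,1]+.245)<.075)&(P[...,0]>.56)&(P[...,0]<.8)
Q=P[m];print(len(Q),np.round(Q[::max(1,len(Q)//25)],3).tolist())
E
```

```text
time: 17.3
ee_pos: [0.458, -0.2453, 0.1798]
tcp_rot: [179.0, 45.0, 178.5]
wrist_force: [0.3, -0.2, -1.3]
opening: 0.0002
grasp_force: 0.0
1553 [[0.586, -0.175, 0.052], [0.691, -0.214, 0.116], [0.71, -0.243, 0.122], [0.626, -0.171, 0.051], [0.715, -0.222, 0.117], [0.685, -0.295, 0.074], [0.712, -0.219, 0.103], [0.722, -0.286, 0.097], [0.712, -0.23, 0.09], [0.735, -0.294, 0.097], [0.714, -0.256, 0.077], [0.713, -0.217, 0.077], [0.754, -0.315, 0.096], [0.756, -0.28, 0.098], [0.755, -0.248, 0.097], [0.752, -0.208, 0.095], [0.753, -0.176, 0.096], [0.763, -0.281, 0.085], [0.763, -0.239, 0.086], [0.76, -0.199, 0.084], [0.762, -0.303, 0.066], [0.761, -0.261, 0.065], [0.761, -0.216, 0.067], [0.763, -0.171, 0.071], [0.761, -0.203, 0.057], [0.785, -0.176, 0.052]]
```

View pics/t6.png

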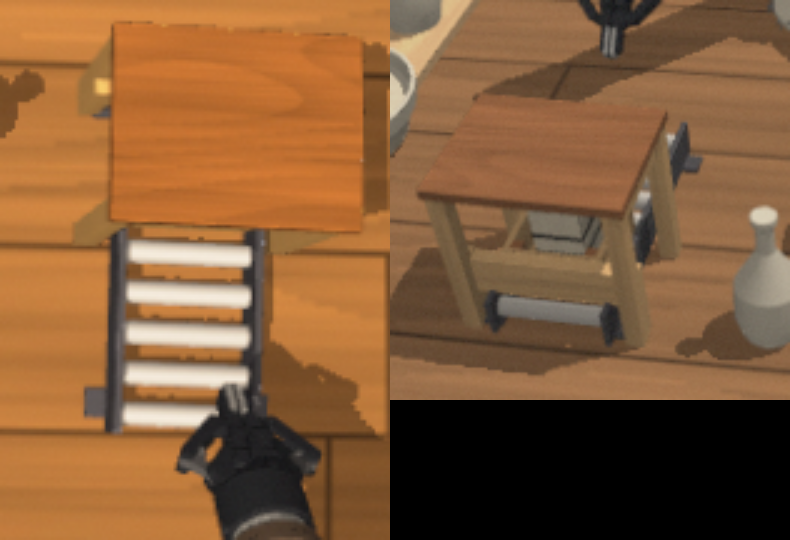

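```bash
python3 - <<'E'
from h import *
for k in range(2):
    p,d,P=cloud('scene')
    m=(abs(P[...,1]+.245)<.06)&(P[...,0]>.7)&(P[...,0]<.75)
    Q=P[m&(P[...,2]>.088)&(P[...,2]<.1)]; print(np.histogram(Q[:,0],np.arange(.7,.752,.004)))
    Q=P[m&(P[...,2]>.105)&(P[...,2]<.15)]; print('mould far face x',np.median(Q[:,0]),'low z pts',P[m&(P[...,2]<.085)][:,0].max())
E
```

```text
(array([ 5,  6, 44, 33,  8, 13, 16, 20, 26, 32, 27, 39, 17]), array([0.7  , 0.704, 0.708, 0.712, 0.716, 0.72 , 0.724, 0.728, 0.732,
       0.736, 0.74 , 0.744, 0.748, 0.752]))
mould far face x 0.7111798863272544 low z pts 0.749957524082034
(array([ 7,  6, 29, 37,  5, 17, 17, 10, 30, 41, 21, 36, 18]), array([0.7  , 0.704, 0.708, 0.712, 0.716, 0.72 , 0.724, 0.728, 0.732,
       0.736, 0.74 , 0.744, 0.748, 0.752]))
mould far face x 0.7108231691852476 low z pts 0.749939559625593
```

The crate's rim runs on into the stop bar with no gap. The mould's far face is at 0.711, where it should be with the crate home.

```bash
python3 -c "
from workcell import bot;print(bot.job_done())"
```

```text
the job is handed in; nothing more can be done
None
```

I handed the job in: the heavy mould (about 5.5 N when lifted) stands upright and let go in the crate, which is home against the stop bar; the other two moulds, the bottles and the bowl were never touched, and I lifted only that one because its weight was already decisive.

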